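Bring the dropper bottle round to the front of the counter carousel

TASK

The marker standing in the pen tube at the front of the small counter carousel blocks its wooden tongue: pull the marker out and leave it standing in the empty white pen cup. Then turn the carousel by its handle until the dropper bottle with the tongue under it is at the front, the tongue straight above the pen tube, and hold it still there: finish with the fingers still gripping the handle. Leave the cup upright and do not knock the other things on the counter about.

Things in the scene. Friction and masses are not known exactly. Their poses are not given: they have to be found in the camera images.
- caddy: The fixed grey foot of the carousel, 156 mm across; it does not move. Origin on the counter on the vertical axis of the carousel; its own -x axis points to its front, where the pen tube is. Only the foot's yaw and place on the counter vary.
- tube_mouth (a point): Centre of the mouth of the pen tube: a square upright tube, outside 24 mm, bore 17 mm, open at the top, 125 mm in front of the carousel's axis, mouth 44.5 mm above the counter, its floor 30 mm below the mouth. Axes as caddy.
- carousel (a joint): Angle of the turntable in its foot about the vertical axis, rad, counted on without end; 0 (or any whole number of turns) = the tongue and dropper bottle at the front above the pen tube, positive = counterclockwise seen from above. No end stops; light friction (about 0.06 N m), stays where it is left.
- bottle_top (a point): Tip of the dropper bottle fixed on the turntable over the tongue: bottle 32 mm thick, tip 149 mm above the counter, 63 mm from the axis. The turntable is a wooden disc 184 mm across, top 56 mm above the counter; its other five places carry three kinds of thread spool and a roll of tags, at most 100 mm above the counter, all fixed to it.
- tongue_tip (a point): Point on the top of the wooden tongue that sticks out from the disc under the dropper bottle, 125 mm from the axis and 56 mm above the counter; the tongue is 20 mm wide, ends 136 mm from the axis, and passes 3 mm above the pen tube, so a marker in the tube blocks it.
- handle: The black bar handle on top of the carousel's central column, fixed to the turntable: 64 mm long (its own x, along the line through the tongue), 16 mm thick (its own y), 32 mm high; origin at the centre of its underside, 178 mm above the counter, top at 210 mm.
- handle_grip (a point): Centre of the bar handle, on the carousel's axis 196 mm above the counter; axes as handle: the fingers close along its y.
- marker: Black marker pen, 136 mm long, 12 by 13 mm thick, about 20 g, standing upright in the pen tube at the start, its top about 146 mm above the counter. Its own x runs along it and points up at the start; origin on its surface at mid-length, 6.5 mm off the centre line along its own -z.
- marker_mid (a point): Centre of the marker, 65 mm above its lower end.
- marker_top (a point): Centre of the marker's upper end at the start, 66 mm above marker_mid.
- pen_cup: Empty white round cup, loose, 0.35 kg: rim 74 mm across, about 66 mm inside at the rim, narrower at the foot, 95 mm high, wall 4 mm. Origin at the centre of its underside. Stands to the right or to the left of the carousel.
- service_bell: Bystander: loose counter bell, 86 mm across, 54 mm high, on the other side of the carousel from the cup; leave it alone. Origin at the centre of its underside.
- tape_measure: Bystander: loose round tape measure, 56 mm, 21 mm high; leave it alone.
- pin_tin: Bystander: loose round tin, 50 mm across, 24 mm high; leave it alone.
- drop_bottle: Bystander: loose white dropper bottle, 32 mm thick, 90 mm high, standing on the counter behind the carousel (not the one on the carousel); leave it alone. Origin at the centre of its underside.
Mind the look-alikes: they are no part of the job. Several things have the shape of the marker; the one meant has the colours described above.

How it is judged:
By the outcome, as a careful person would: the job done as asked, in the order asked, and still so for the second after the job is handed in, while the arm keeps its last pose, push and grip.
It also fails if it takes over 61 s, if anything falls off the work surface, if the arm or the gripper's body presses on something with over 40 N, if the wrist force passes 120 N, or if a joint passes its speed limit or range.

ROBOT

A 6-joint arm with a two-finger parallel gripper is mounted at the origin on a cart in front of the work surface, level with it; the furniture and walls round the work are solid. World frame = base frame: x ahead of the robot, y to its left, z up, the work surface at z = 0. Lengths are in m, angles in rad, forces in N, time in s.
With the tool pointing down it reaches from about 0.275 to 0.875 m from the base axis. Payload 12.5 kg.
Tool frame: the origin (TCP) lies on the centre line of the jaws, within the pads' length; the fingertips stand r.finger_overhang ahead of it and the grasp point (between the pads) lies 3 mm ahead of it (r.finger_overhang is the distance from the TCP to the fingertips, in m); z points along the fingers, y is the line along which they close (so a half turn about z gives the same grasp; the last joint's range is limited). The gripper opens to 85 mm and grips with 20 to 120 N. Pads are 22 mm wide; open, the fingers measure 114 mm over their backs; the gripper's body (76 mm by 85 mm) begins 54 mm behind the grasp point. The pads swing forward as they close: fully open they stand 13 mm farther back than shut.
Start: joints at [-1.186, 0.351, 1.652, -0, 1.139, -0.085], TCP at [0.249, -0.49, 0.253] pointing down, gripper open.
Joint ranges: [-2.75, 2.75], [-0.79, 2.1], [0.01, 2.65], [-1.57, 4.71], [0.07, 3.14], [-2.87, 2.87]. Speed limits (rad/s): [2.22, 2.22, 2.79, 3.14, 3.14, 3.14].

INTERFACE

Orientations are given as a unit quaternion [x, y, z, w].
In Python, from cell import r, optics gives the robot as it stands. The module is installed in compiled form; this text tells all that it offers. Calls block until the motion is done:
- r.move_to(position, orientation): joint-space move of the TCP to a pose.
- r.move_linear(position, rot=None, vel=0.15): straight line of the TCP; rot=None keeps the orientation; vel is the mean speed in m/s.
- r.set_joints(angles): joint-space move.
- r.set_gripper(opening, squeeze=None): opening from 0.0 (shut) to 1.0 (fully open); squeeze is the grip in N (None keeps the last); returns when the fingers have stopped.
- r.sleep(seconds).
- r.inverse_kinematics(position, orientation): joint angles nearest the present ones, or None.
- optics.get_image(name): name is "scene" or "side" or "wrist"; returns a dict with "pixels" (400x640x3 uint8, red, green, blue), "depth" (400x640 float32, m along the optical axis (not along the pixel's ray), 0 where there is no reading), "fx", "fy", "cx", "cy" (pixels), "D" ([k1, k2, p1, p2, k3] as OpenCV has them; the pictures are not rectified), "camera_from_world" (4x4, takes a point from world to camera coordinates); the wrist camera has in their place "mount" (4x4, takes a point from camera to tool coordinates, whose origin is the TCP and whose axes are the flange's). Camera axes: x right, y down, z forward; pixel columns grow to the right and rows downward; lengths in m; the calibration is good to about 2 mm. A picture is of the moment at which its call begins: read the wrist's pose just before it.
A pose or a line that the arm cannot do raises r.PlanningError and nothing moves.
- r.hand_in(): hands the job in; it is judged then, once.
Readings, each from a call of its own:
- r.current_t(): time.
- r.current_q(): joint angles.
- r.current_qvel(): joint speeds.
- r.current_effort(): joint torques, N m.
- r.current_tool_pos(): TCP position.
- r.current_ee_rot(): TCP orientation.
- r.current_contact_force(): force on the tool from outside, world axes, zero at the start.
- r.current_torque(): the same for the moment, N m.
- r.current_opening(): opening from 0.0 (shut) to 1.0 (fully open).
- r.current_finger_force(): force on a finger pad.
Only numpy, scipy, OpenCV 4.12 (cv2) and the standard library are available. Lean on these libraries where they do the work, as an engineer would, in place of code of your own. Each camera call takes 0.05 s, during which the arm holds its last target. There are 200 camera calls.

## Working session

There is one attempt and no reset: what is moved stays moved. The work goes in short steps, each a Python script; the robot and the scene stay as the last script left them, time stands still between calls to the robot, and variables do not carry over. Pictures are saved under pics/ and viewed, at most 10 in all, crops included, and the job is handed in when it is done.

```bash
mkdir -p pics
cat > h.py <<'E'
import numpy as np, cv2
from cell import r, optics
from scipy.spatial.transform import Rotation as R
def grab(n):
    if n=="wrist":
        p=np.array(r.current_tool_pos()); q=r.current_ee_rot()
    im=optics.get_image(n)
    K=np.array([[im["fx"],0,im["cx"]],[0,im["fy"],im["cy"]],[0,0,1]])
    if n=="wrist":
        T=np.eye(4);T[:3,:3]=R.from_quat(q).as_matrix();T[:3,3]=p
        W=T@np.array(im["mount"])
    else: W=np.linalg.inv(np.array(im["camera_from_world"]))
    im["K"]=K;im["W"]=W;im["D"]=np.array(im["D"],float);return im
def rays(im,uv):
    u=cv2.undistortPoints(np.array(uv,float).reshape(-1,1,2),im["K"],im["D"])[:,0]
    return np.c_[u,np.ones(len(u))]
def plane(im,uv,z):
    d=rays(im,uv)@im["W"][:3,:3].T;o=im["W"][:3,3]
    return o+d*((z-o[2])/d[:,2])[:,None]
def pts(im,uv):
    uv=np.array(uv,int);z=im["depth"][uv[:,1],uv[:,0]]
    return (rays(im,uv)*z[:,None])@im["W"][:3,:3].T+im["W"][:3,3]
def cloud(im):
    v,u=np.nonzero(im["depth"]>0);uv=np.c_[u,v]
    return uv,pts(im,uv),im["pixels"][v,u].astype(int)
def proj(im,P):
    C=np.linalg.inv(im["W"]);return cv2.projectPoints(np.array(P,float).reshape(-1,3),cv2.Rodrigues(C[:3,:3])[0],C[:3,3],im["K"],im["D"])[0][:,0]
def save(im,n,crop=None,s=1):
    p=im["pixels"][:,:,::-1]
    if crop: x0,y0,x1,y1=crop;p=p[y0:y1,x0:x1]
    cv2.imwrite("pics/"+n,cv2.resize(p,None,fx=s,fy=s,interpolation=cv2.INTER_CUBIC))
def down(yaw): # tool z down, tool y axis at world angle yaw+90deg
    return (R.from_euler('z',yaw)*R.from_euler('x',np.pi)).as_quat()
E
python3 - <<'E'
from h import *
a=grab("scene");save(a,"scene.png");b=grab("side");save(b,"side.png")
print(a["W"].round(3),b["W"].round(3),r.current_ee_rot(),r.finger_overhang,r.current_t())
import pickle;pickle.dump((a,b),open("im0.pkl","wb"))
E
```

```text
[[ 0.629 -0.366  0.686 -0.066]
 [-0.777 -0.312  0.546 -0.5  ]
 [ 0.014 -0.877 -0.481  0.598]
 [ 0.     0.     0.     1.   ]] [[ 0.326 -0.393  0.86  -0.508]
 [-0.945 -0.148  0.291 -0.368]
 [ 0.013 -0.907 -0.42   0.683]
 [ 0.     0.     0.     1.   ]] [ 9.72538235e-01  2.32742558e-01 -9.70992188e-05 -5.23819782e-04] 0.022 0.1
```

View pics/scene.png

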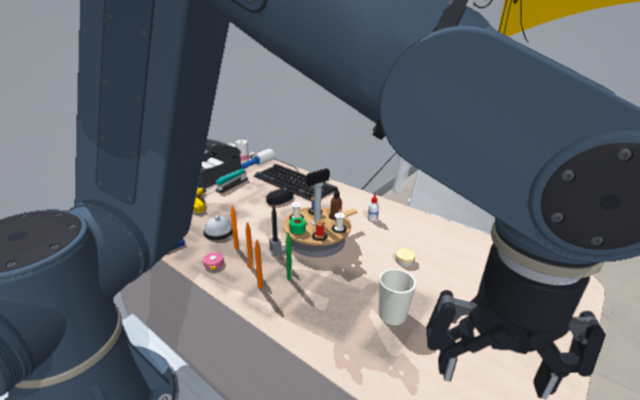

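View pics/side.png

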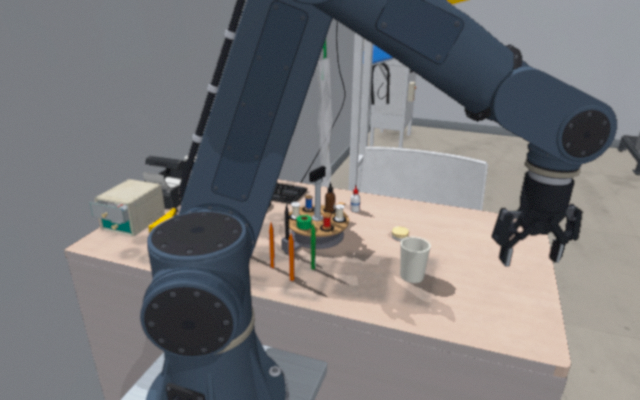

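The scene view shows the carousel at about (317,230) and the black marker in its tube at (275,225). The look-alikes are green (289,255) and orange (236,230), (250,245) and (259,265). The cup is at (396,297), the bell at (217,227) and the handle at (318,176). The tongue and brown bottle point away at about (345,212). The black one in the tube fits the description, so I'll measure it and confirm with a crop.

Run:
```python
from h import *
import pickle;a,b=pickle.load(open("im0.pkl","rb"))
save(a,"crop.png",(180,140,440,335),3)
for n,im in(("scene",a),("side",b)):
    uv,P,c=cloud(im)
    box=(P[:,0]>.2)&(P[:,0]<1)&(abs(P[:,1])<.45)&(P[:,2]<.23)
    uv,P,c=uv[box],P[box],c[box]
    mx,mn=c.max(1),c.min(1);z=P[:,2]
    def st(k,m):
        if m.sum()>3: print(n,k,m.sum(),np.median(P[m],0).round(4),"min",P[m].min(0).round(3),"max",P[m].max(0).round(3),uv[m].mean(0).round(0))
    u,v=uv.T
    if n=="scene":
        st("marker",(mx<75)&(u>266)&(u<284)&(v>200)&(v<238)&(z>.06))
        st("handle",(mx<75)&(u>302)&(u<335)&(v>165)&(v<190)&(z>.15))
        st("disc",(abs(z-.056)<.004)&(u>275)&(u<360)&(v>190)&(v<260)&(c[:,0]-c[:,2]>50))
        st("tongue",(abs(z-.056)<.006)&(u>343)&(u<362)&(v>203)&(v<218)&(c[:,0]-c[:,2]>50))
        st("cuprim",(abs(z-.095)<.004)&(u>370)&(u<420)&(v>262)&(v<330))
        st("green",(c[:,1]-c[:,0]>50)&(u>280)&(u<296)&(v>235)&(v<285))
        for q in((228,242,205,250),(243,254,222,270),(255,264,238,290)): st("orange",(c[:,0]-c[:,2]>90)&(u>q[0])&(u<q[1])&(v>q[2])&(v<q[3])&(z>.01))
        st("bell",(u>200)&(u<235)&(v>212)&(v<240)&(z>.02))
        st("tape",(u>200)&(u<225)&(v>252)&(v<272)&(z>.012)); st("tin",(u>395)&(u<416)&(v>248)&(v<266)&(z>.015))
        st("drop",(u>366)&(u<382)&(v>195)&(v<222)&(z>.015))
    else:
        st("marker",(mx<75)&(u>280)&(u<292)&(v>203)&(v<240)&(z>.06))
        st("handle",(mx<75)&(u>305)&(u<330)&(v>165)&(v<185)&(z>.15))
        st("disc",(abs(z-.056)<.004)&(u>280)&(u<352)&(v>200)&(v<240)&(c[:,0]-c[:,2]>50))
        st("cuprim",(abs(z-.095)<.004)&(u>398)&(u<432)&(v>235)&(v<285))
```

```text
scene marker 92 [0.4902 0.0663 0.0978] min [0.486 0.062 0.061] max [0.496 0.071 0.148] [274. 222.]
scene handle 259 [0.6012 0.0211 0.1984] min [0.577 0.01  0.18 ] max [0.636 0.037 0.212] [317. 177.]
scene disc 1060 [0.5987 0.0048 0.057 ] min [ 0.517 -0.067  0.052] max [0.741 0.116 0.06 ] [319. 226.]
scene tongue 71 [ 0.7154 -0.0102  0.0566] min [ 0.682 -0.021  0.051] max [0.741 0.006 0.059] [349. 212.]
scene cuprim 253 [ 0.496  -0.2711  0.0951] min [ 0.461 -0.306  0.091] max [ 0.534 -0.233  0.098] [397. 281.]
scene green 159 [ 0.4404 -0.0259  0.0704] min [ 0.437 -0.031  0.004] max [ 0.446 -0.02   0.125] [288. 256.]
scene orange 165 [0.4395 0.1622 0.0735] min [0.436 0.158 0.011] max [0.447 0.169 0.131] [234. 226.]
scene orange 162 [0.4106 0.075  0.073 ] min [0.407 0.07  0.011] max [0.417 0.081 0.132] [249. 245.]
scene orange 185 [0.3759 0.0059 0.0702] min [0.372 0.003 0.01 ] max [0.382 0.012 0.132] [258. 264.]
scene bell 464 [0.4461 0.2458 0.0383] min [0.425 0.159 0.02 ] max [0.496 0.299 0.114] [220. 224.]
scene tape 233 [0.3591 0.1544 0.0186] min [0.338 0.134 0.012] max [0.388 0.184 0.022] [213. 259.]
scene tin 224 [ 0.6777 -0.207   0.0238] min [ 0.656 -0.229  0.015] max [ 0.708 -0.18   0.027] [405. 255.]
scene drop 193 [ 0.7976 -0.0393  0.0453] min [ 0.788 -0.051  0.016] max [ 0.814 -0.02   0.081] [373. 208.]
side marker 85 [0.4887 0.0673 0.1011] min [0.483 0.063 0.061] max [0.589 0.104 0.141] [287. 221.]
side handle 176 [0.5969 0.0227 0.2   ] min [0.574 0.011 0.182] max [0.633 0.041 0.212] [317. 174.]
side disc 520 [0.5797 0.0075 0.0562] min [ 0.491 -0.065  0.052] max [0.74  0.115 0.06 ] [319. 223.]
side cuprim 156 [ 0.4908 -0.2734  0.0946] min [ 0.46  -0.306  0.091] max [ 0.534 -0.234  0.099] [416. 245.]
```

View pics/crop.png

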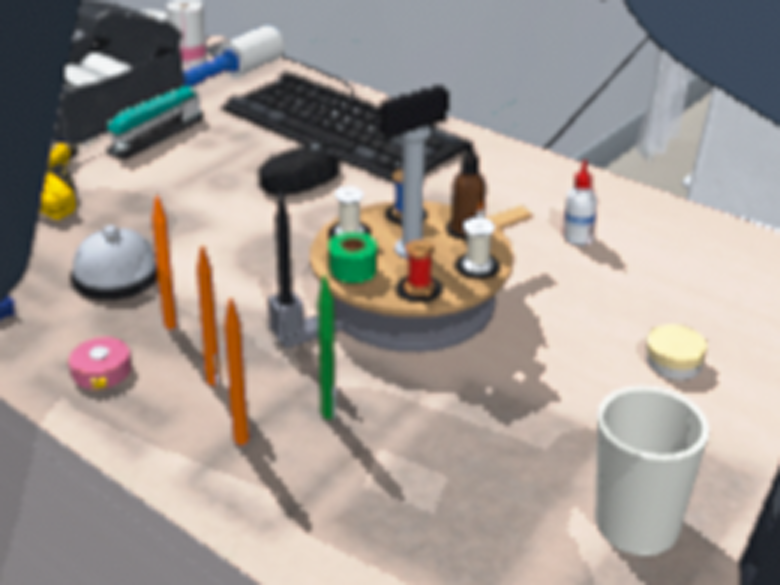

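The crop confirms it: the black marker stands in the grey square tube, while the green and orange ones stand free on the counter. I'll go above the marker and take a close look.

Run:
```python
from h import *
y=-0.40
for yaw in(y,y+np.pi):
    print(yaw,"marker",r.inverse_kinematics([.494,.07,.30],down(yaw)))
for k in np.arange(-3,3.01,.5): 
    q=r.inverse_kinematics([.607,.022,.25],down(k)); print("hub",k.round(2),None if q is None else np.round(q,2)[[0,5]])
q=r.inverse_kinematics([.494,.07,.30],down(y))
r.move_to([.35,-.35,.34],down(y)); r.move_to([.494,.07,.34],down(y))
im=grab("wrist");save(im,"w1.png");print(r.current_t(),r.current_tool_pos(),im["W"].round(3))
import pickle;pickle.dump(im,open("w1.pkl","wb"))
```

```text
-0.4 marker [ 4.74292803e-02  2.09658845e-01  1.72142185e+00 -4.44089210e-16
  1.21051195e+00  2.01822561e+00]
2.741592653589793 marker [ 0.04742928  0.20965885  1.72142185  0.          1.21051195 -1.12336705]
hub -3.0 [-0.04 -1.75]
hub -2.5 [-0.04 -2.25]
hub -2.0 [-0.04 -2.75]
hub -1.5 None
hub -1.0 [-0.04  2.53]
hub -0.5 [-0.04  2.03]
hub 0.0 [-0.04  1.53]
hub 0.5 [-0.04  1.03]
hub 1.0 [-0.04  0.53]
hub 1.5 [-0.04  0.03]
hub 2.0 [-0.04 -0.47]
hub 2.5 [-0.04 -0.97]
hub 3.0 [-0.04 -1.47]
2.8667 [0.49413935 0.0691317  0.33995947] [[-0.39  -0.877 -0.281  0.565]
 [-0.921  0.372  0.118  0.041]
 [ 0.001  0.304 -0.953  0.461]
 [ 0.     0.     0.     1.   ]]
```

View pics/w1.png

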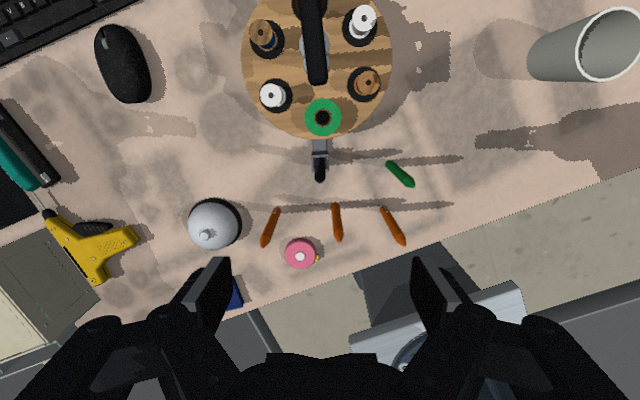

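The wrist view shows the marker's top at about (320,176), its tube at (319,145), and the handle at (313,45). The tongue is out of view at the far side. I'll refine the marker from depth, then grasp it.

Run:
```python
from h import *
import pickle;im=pickle.load(open("w1.pkl","rb"))
uv,P,c=cloud(im);u,v=uv.T
m=(u>305)&(u<335)&(v>140)&(v<185)&(c.max(1)<80)
t=m&(P[:,2]>.12);print(t.sum(),P[t].min(0),P[t].max(0),P[t].mean(0))
for lo,hi in((.06,.09),(.09,.12),(.12,.14),(.14,.15)):
    k=m&(P[:,2]>lo)&(P[:,2]<hi);print(lo,k.sum(),P[k].min(0).round(4),P[k].max(0).round(4),P[k].mean(0).round(4))
k=(u>295)&(u<345)&(v>130)&(v<175)&(abs(P[:,2]-.0445)<.005);print("tube",k.sum(),P[k].min(0),P[k].max(0),P[k].mean(0))
k=(u>290)&(u<335)&(v<90)&(P[:,2]>.2)&(P[:,2]<.22);print("handle top",k.sum(),P[k].min(0),P[k].max(0),P[k].mean(0))
d=P[k][:,:2]-P[k][:,:2].mean(0);w=np.linalg.svd(d,full_matrices=False)[2][0];print(np.arctan2(w[1],w[0]))
```

```text
107 [0.48773034 0.06673491 0.12086497] [0.49948251 0.07754959 0.14745571] [0.49529247 0.07163219 0.13446089]
0.06 42 [0.4921 0.0666 0.0603] [0.4996 0.0787 0.0893] [0.4975 0.0709 0.0753]
0.09 53 [0.4931 0.0666 0.0902] [0.4997 0.078  0.119 ] [0.4976 0.0706 0.1047]
0.12 77 [0.4877 0.0667 0.1209] [0.4995 0.0775 0.14  ] [0.4959 0.0712 0.1309]
0.14 30 [0.4909 0.0695 0.14  ] [0.4959 0.0763 0.1475] [0.4938 0.0726 0.1435]
tube 151 [0.47841457 0.05891234 0.03950225] [0.50795119 0.08762056 0.04828235] [0.49560929 0.07200633 0.04428507]
handle top 1788 [0.57749013 0.01467153 0.20072294] [0.63504989 0.04344665 0.21227433] [0.60634536 0.02919856 0.20949733]
2.868924509527502
```

Run:
```python
from h import *
q=down(-.40)
r.set_gripper(.55,30)
r.move_linear([.4935,.0725,.21],q,.2)
r.move_linear([.4935,.0725,.130],q,.08)
r.set_gripper(0,35)
print(r.current_opening(),r.current_finger_force(),r.current_contact_force(),r.current_tool_pos())
r.move_linear([.4935,.0725,.285],q,.1)
print(r.current_opening(),r.current_finger_force(),r.current_contact_force(),r.current_t())
im=grab("wrist");save(im,"w2.png")
a=grab("scene");save(a,"s2.png")
import pickle;pickle.dump((im,a),open("w2.pkl","wb"))
```

```text
0.13618969021632735 37.0587819814682 [0.07675698 0.12295021 3.11014111] [0.49374145 0.07254243 0.13029265]
0.13487420453406473 36.7239636182785 [0.79945256 1.08420582 0.17983376] 7.3833
```

View pics/w2.png

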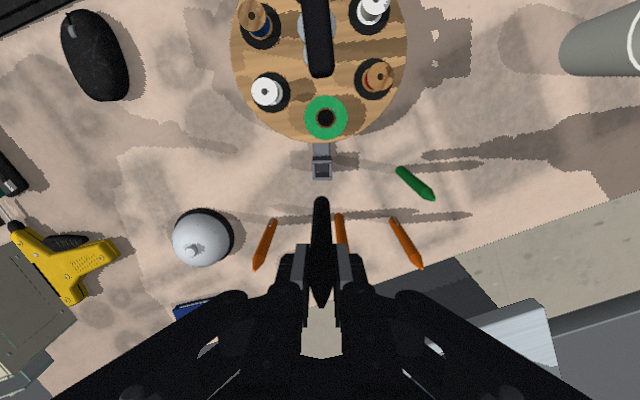

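The marker is held upright, with its lower end at (321,200), and the tube mouth at (321,165) is empty. Next stop is the cup.

Run:
```python
from h import *
q=down(-.40)
c=np.array([.4975,-.2695]); o=c+[.010,0]
r.move_linear([.46,-.1,.295],q,.25)
r.move_linear([*o,.295],q,.25)
r.move_linear([*o,.20],q,.15)
f0=np.array(r.current_contact_force())
z=.20
while z>.112:
    z-=.004 if z>.135 else .0015
    r.move_linear([*o,z],q,.06)
    f=np.array(r.current_contact_force())-f0
    if f[2]>2.5: break
print(z,f,r.current_t())
r.set_gripper(.25); r.sleep(.3)
r.move_linear([*o,.20],q,.12)
r.move_linear([*o,.30],q,.25)
a=grab("scene");save(a,"s3.png",(260,140,480,340),3);print(r.current_t())
import pickle;pickle.dump(a,open("s3.pkl","wb"))
```

```text
0.11999999999999994 [-2.80127357  0.93846326 10.84013777] 16.2167
18.1917
```

View pics/s3.png

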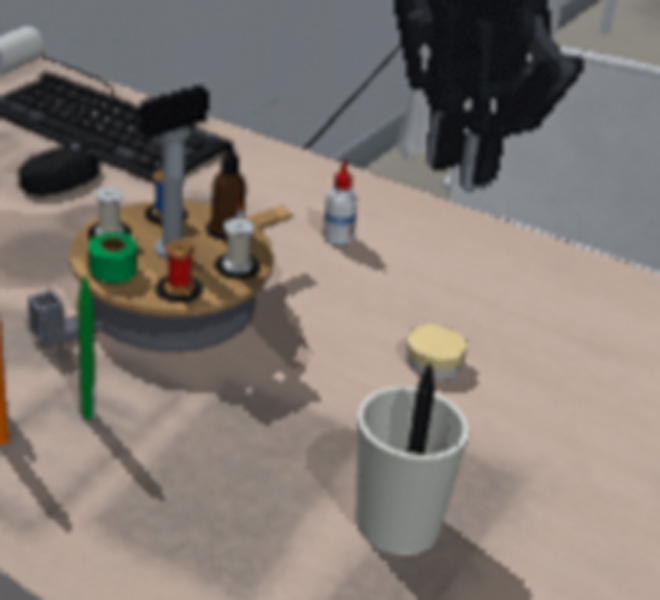

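The marker stands in the upright cup, with its tip at crop (428,372), and the tube is empty. Next I'll look at the handle, tube and tongue from above.

Run:
```python
from h import *
q=down(-.28)
r.move_linear([.5,-.08,.40],q,.3)
r.set_gripper(.6)
r.move_linear([.575,.035,.42],q,.2)
im=grab("wrist")
uv,P,c=cloud(im)
k=(abs(P[:,2]-.21)<.006)&(np.hypot(P[:,0]-.607,P[:,1]-.026)<.06)&(c.max(1)<90)
m=np.zeros((400,640),np.uint8);m[uv[k,1],uv[k,0]]=255
cn=max(cv2.findContours(m,0,1)[0],key=cv2.contourArea)[:,0]
rc=cv2.minAreaRect(plane(im,cn,.21)[:,:2].astype(np.float32)*1000);print("handle",rc,k.sum())
t=(abs(P[:,2]-.0445)<.006)&(np.hypot(P[:,0]-.494,P[:,1]-.0725)<.03)
print("tube",t.sum(),cv2.minAreaRect((P[t][:,:2]*1000).astype(np.float32)))
g=(abs(P[:,2]-.056)<.005)
w=P[:,:2]-[.607,.026];d=np.hypot(*w.T)
e=g&(d>.098)&(d<.15)&(c[:,0]-c[:,2]>40);print("tongue",e.sum(),w[e].mean(0),np.arctan2(*w[e].mean(0)[::-1]) if e.any() else 0)
e=g&(d<.1);print("disc circle",cv2.minEnclosingCircle((P[e][:,:2]*1000).astype(np.float32)))
save(im,"w3.png");print(r.current_t())
```

```text
handle ((609.7500610351562, 28.02515411376953), (15.594549179077148, 62.237281799316406), 74.23713684082031) 839
tube 125 ((492.9908752441406, 72.98384857177734), (23.871896743774414, 25.840805053710938), 73.22636413574219)
tongue 407 [ 0.11407365 -0.02948372] -0.2529270031129447
disc circle ((613.0111694335938, 28.088937759399414), 94.5428695678711)
20.35
```

View pics/w3.png

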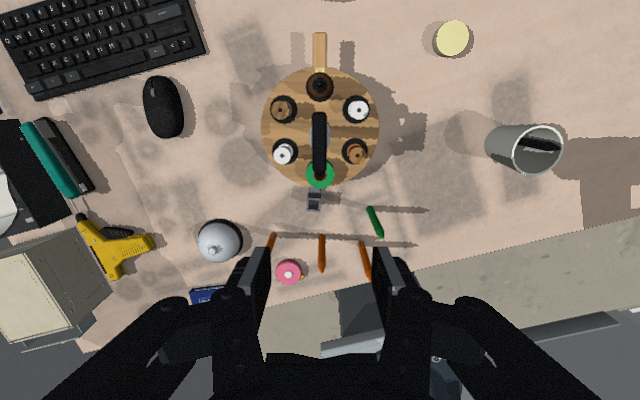

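The handle is centred at (319,145), pointing along the tongue at (319,50), with the tube at (313,200). The marker lies in the cup at (538,145). I'll grip the handle and turn, watching the forces.

Run:
```python
from h import *
a=-.275;q=down(a);c=[.6095,.028]
r.move_linear([*c,.30],q,.2)
im=grab("wrist")
r.move_linear([*c,.201],q,.1)
print(r.current_contact_force())
r.set_gripper(0,40)
print(r.current_opening(),np.round(r.current_contact_force(),1),np.round(r.current_torque(),2),r.current_t())
for i in range(3):
    j=np.array(r.current_q());
    if i==0: j5=j[5]; jb=j
    jj=jb.copy();jj[5]=j5-.17*(i+1);r.set_joints(jj)
    print(i,np.round(r.current_contact_force(),1),np.round(r.current_torque(),2),np.round(r.current_tool_pos(),4),r.current_opening(),r.current_t())
```

```text
[-0.54392326 -0.47630604 -0.14651328]
0.18215590832807324 [-3.6 -7.8  5. ] [-1.31  0.54  0.06] 22.725
0 [-0.2 -2.4 -0.7] [-0.26  0.01  0.04] [0.6093 0.0266 0.2016] 0.18188507446978205 23.0083
1 [-1.  -4.  -0.7] [-0.54 -0.01  0.03] [0.6093 0.0265 0.2016] 0.1756104662072222 23.2917
2 [-0.5 -4.6 -0.8] [-0.75  0.07  0.02] [0.6093 0.0265 0.2015] 0.1793621171499882 23.575
```

Run:
```python
from h import *
def yaw():
    x=R.from_quat(r.current_ee_rot()).as_matrix()[:,0];return np.arctan2(x[1],x[0])
jb=np.array(r.current_q());y0=yaw();tgt=2.70;n=8;print(y0)
p=np.array(r.current_tool_pos())
for a in np.linspace(y0,tgt,n+1)[1:]:
    f=np.array(r.current_contact_force());p[:2]+=np.clip(f[:2]*1e-4,-.0005,.0005)
    j=r.inverse_kinematics(p,down(a));r.set_joints(j)
    print(round(yaw(),3),np.round(j[5],2),np.round(f,1),np.round(r.current_torque(),2),np.round(r.current_tool_pos(),4),r.current_t())
w=grab("wrist");s=grab("scene");d=grab("side")
import pickle;pickle.dump((w,s,d),open("w4.pkl","wb"))
a=cv2.resize(s["pixels"][150:270,240:400],None,fx=4,fy=4,interpolation=cv2.INTER_CUBIC)
cv2.imwrite("pics/s4.png",a[:,:,::-1])
```

```text
0.2272804827672318
0.528 1.0 [-0.5 -4.6 -0.8] [-0.05 -0.07  0.05] [0.6093 0.0263 0.2016] 23.9667
0.838 0.69 [ 0.7  0.1 -1.8] [-0.02 -0.17  0.04] [0.6094 0.0262 0.2015] 24.3667
1.147 0.38 [ 0.8  0.1 -1.6] [ 0.   -0.32  0.04] [0.6095 0.0261 0.2016] 24.7667
1.456 0.07 [ 3.7 -0.5 -2.2] [-0.01 -0.04  0.07] [0.6097 0.026  0.2016] 25.1667
1.765 -0.24 [ 1.6 -0.9 -0.2] [ 0.17 -0.01  0.02] [0.6098 0.026  0.2016] 25.5667
2.074 -0.54 [ 0.7  1.1 -0.6] [ 0.21 -0.14  0.05] [0.61   0.0261 0.2016] 25.9583
2.383 -0.85 [ 0.7  0.7 -1.1] [ 0.27 -0.14  0.02] [0.6101 0.0262 0.2016] 26.3583
2.692 -1.16 [ 1.2  1.4 -0.8] [ 0.29 -0.11  0.06] [0.6102 0.0263 0.2016] 26.75
```

View pics/s4.png

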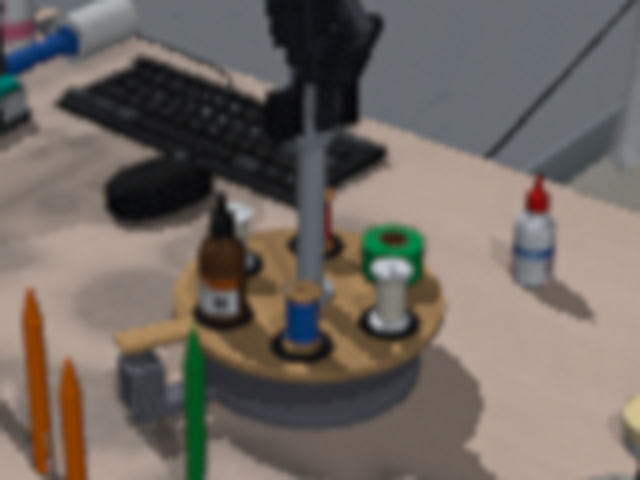

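The tongue now sits almost above the tube, at crop (145,340) over (140,380). I'll measure the remaining offset from all views.

Run:
```python
from h import *
import pickle;w,s,d=pickle.load(open("w4.pkl","rb"))
w0,_=pickle.load(open("w2.pkl","rb"))
A=np.array([.6102,.0263]);th=2.76
e=np.array([np.cos(th),np.sin(th)]);t=np.array([-e[1],e[0]])
for n,im in(("wrist",w),("scene",s),("side",d),("w2",w0)):
    uv,P,c=cloud(im);q=P[:,:2]-A;rad,lat=q@e,q@t
    k=(abs(P[:,2]-.056)<.006)&(rad>.100)&(rad<.132)&(abs(lat)<.03)&(c[:,0]-c[:,2]>40)
    if k.sum()>5: print(n,"tongue",k.sum(),"lat",np.percentile(lat[k],[2,50,98]).round(4),"radmax",rad[k].max().round(4),"ang",np.polyfit(rad[k],lat[k],1)[0].round(3))
    k=(P[:,2]>.01)&(P[:,2]<.049)&(rad>.108)&(rad<.142)&(abs(lat)<.03)&(np.ptp(c,axis=1)<30)
    if k.sum()>5: print(n,"tube",k.sum(),"lat",np.percentile(lat[k],[2,50,98]).round(4),"rad",np.percentile(rad[k],[2,98]).round(4))
save(w,"w4.png")
```

```text
wrist tongue 1091 lat [-0.0186 -0.009   0.0004] radmax 0.132 ang -0.073
wrist tube 599 lat [0.0016 0.0076 0.0126] rad [0.1092 0.138 ]
scene tongue 68 lat [-0.015  -0.0019  0.0033] radmax 0.1315 ang -0.036
scene tube 172 lat [-0.0086  0.0119  0.0161] rad [0.1128 0.1374]
side tongue 52 lat [-0.0163 -0.0029  0.0043] radmax 0.1317 ang -0.058
side tube 95 lat [-0.0099  0.0011  0.017 ] rad [0.117  0.1388]
w2 tube 555 lat [-0.0109  0.0001  0.0118] rad [0.1091 0.1377]
```

View pics/w4.png

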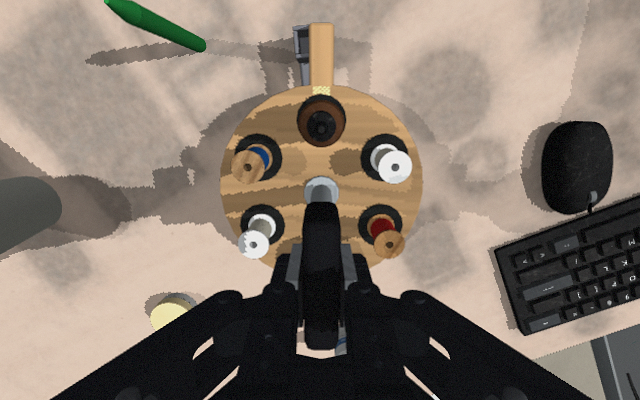

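The tongue is about 0.077 rad short of the tube, so I'll turn by that much and check.

```bash
cat > chk.py <<'E'
from h import *
def yaw():
    x=R.from_quat(r.current_ee_rot()).as_matrix()[:,0];return np.arctan2(x[1],x[0])
def turn(da):
    j=np.array(r.current_q());j[5]-=da;r.set_joints(j);r.sleep(.3)
def chk():
    w=grab("wrist");A=np.array([.6102,.0263]);th=2.76
    e=np.array([np.cos(th),np.sin(th)]);t=np.array([-e[1],e[0]])
    uv,P,c=cloud(w);q=P[:,:2]-A;rad,lat=q@e,q@t
    k=(abs(P[:,2]-.056)<.006)&(rad>.100)&(rad<.132)&(abs(lat)<.03)&(c[:,0]-c[:,2]>40)
    print("tongue",k.sum(),np.percentile(lat[k],[2,50,98]).round(4),rad[k].mean(),"slope",np.polyfit(rad[k],lat[k],1)[0].round(3))
    k=(P[:,2]>.01)&(P[:,2]<.049)&(rad>.108)&(rad<.142)&(abs(lat)<.03)&(np.ptp(c,axis=1)<30)
    if k.sum()>5: print("tube",k.sum(),np.percentile(lat[k],[2,50,98]).round(4))
    print(yaw(),np.round(r.current_contact_force(),1),np.round(r.current_torque(),2),r.current_opening(),r.current_finger_force(),r.current_t())
    return w
E
python3 - <<'E'
from chk import *
turn(.077); w=chk(); save(w,"w5.png",(220,0,420,140),4)
E
```

```text
tongue 1100 [-0.0095  0.      0.0095] 0.11646787467661475 slope 0.011
tube 129 [-0.0107  0.0115  0.0125]
2.7714648378027538 [ 0.9  2.4 -0.5] [ 0.38 -0.21 -0.07] 0.18177128883239235 57.705280780792236 27.5
```

View pics/w5.png

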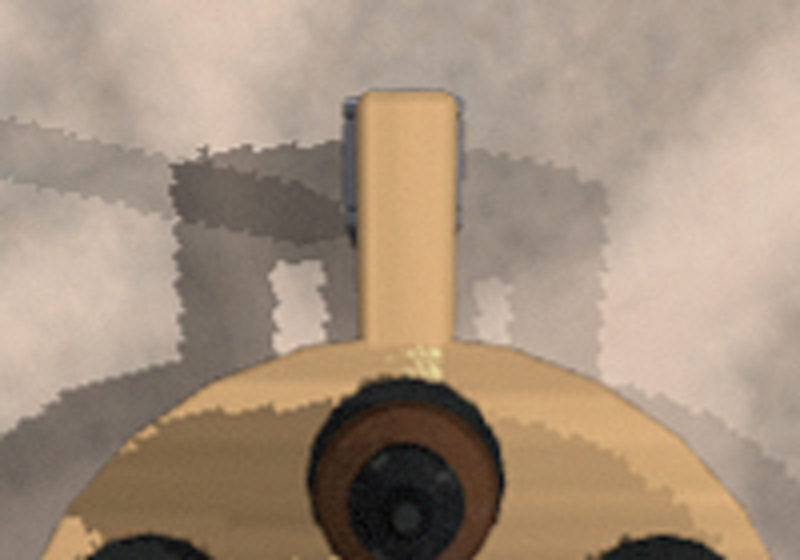

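The tongue (crop columns 359–456) is centred over the tube (344–465) to within about 0.6 mm. I'll nudge it by that much, confirm the cup and grip, and hand in.

Run:
```python
from chk import *
turn(.006); chk()
s=grab("scene");uv,P,c=cloud(s)
k=(abs(P[:,2]-.095)<.004)&(np.hypot(P[:,0]-.4975,P[:,1]+.2695)<.045);print("cup",P[k].min(0),P[k].max(0))
k=(c.max(1)<75)&(P[:,2]>.1)&(P[:,2]<.16)&(np.hypot(P[:,0]-.4975,P[:,1]+.2695)<.06);print("marker",k.sum(),P[k].mean(0))
print(np.abs(r.current_qvel()).max()); print(r.hand_in())
```

```text
tongue 1104 [-0.0086  0.0008  0.0102] 0.11649511971222637 slope 0.005
tube 121 [-0.0108 -0.0093  0.0125]
2.7774546144655927 [ 0.9  2.4 -0.4] [ 0.27 -0.16 -0.01] 0.17997546811640558 57.73142918944359 28.1
cup [ 0.46104161 -0.30643217  0.09101994] [ 0.53576504 -0.23339863  0.09899279]
marker 86 [ 0.50449553 -0.27253838  0.11736244]
0.0020297593807318153
the job is handed in; nothing more can be done
None
```

The job is handed in at about 28 s: the marker stands in the upright white cup, the dropper bottle and tongue are at the front with the tongue within about 1 mm of centred over the pen tube, and the fingers still grip the handle.

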